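# Move the pots to the warming zones and measure temperatures

## Task

Slide every pot that stands on the hob across from the cooking zones to the warming zones (the triple rings on the robot's side), one pot per zone and centred on it, without lifting any pot off the glass. Then take the infrared thermometer from its dock and measure the pots one after the other, largest first: with the lens 10 to 20 cm away, aim it steeply down (about 45 degrees or steeper) over the rim at the middle of the pot's inner floor and hold it still for four seconds; last, measure the bare glass at the centre of the middle cooking zone in the same way. Finally stand the thermometer back upright in its dock, leave the pots centred on their warming zones, and do not disturb the crock, the mill or the bottle.

Things in the scene. Friction and masses are not known exactly. Their poses are not given: they have to be found in the camera images.
- hob: Black glass hob, 420 (x) by 660 mm (y), flush with the worktop (z = 0): pots slide freely on and off. Origin: its centre; -x side nearer the robot. Row of 3 cooking zones (single rings, 156 mm wide) at x = +90, y = -200, 0, 200 mm, where the pots start in any order; row of 3 warming zones (triple rings, 156 mm) at x = -90 mm, same y; a grey line parts the rows.
- warm0 (a point): Centre of the left (+y) warming zone, on the glass.
- warm1 (a point): Centre of the middle warming zone, on the glass.
- warm2 (a point): Centre of the right (-y) warming zone, on the glass.
- cook_mid (a point): Centre of the middle cooking zone, on the glass; bare once the pots have been moved.
- pot_large: The large dark cast-iron pot, round, open, 150 mm outer diameter, 50 mm high, wall 9 mm thick and upright above 18 mm, inner floor 10 mm up. Two lugs (44 mm wide, 12 thick, 18 out, 8 to 20 below the rim) along its x and -x; the rim between them, at its y and -y, is bare. 0.3 to 0.85 kg. Origin: centre of its underside, z up. May be absent.
- pot_medium: The medium dark cast-iron pot, round, open, 128 mm outer diameter, 56 mm high, wall 9 mm thick and upright above 18 mm, inner floor 10 mm up. Two lugs (44 mm wide, 12 thick, 18 out, 8 to 20 below the rim) along its x and -x; the rim between them, at its y and -y, is bare. 0.3 to 0.85 kg. Origin: centre of its underside, z up. May be absent.
- pot_small: The small dark cast-iron pot, round, open, 108 mm outer diameter, 50 mm high, wall 9 mm thick and upright above 18 mm, inner floor 10 mm up. Two lugs (44 mm wide, 12 thick, 18 out, 8 to 20 below the rim) along its x and -x; the rim between them, at its y and -y, is bare. 0.3 to 0.85 kg. Origin: centre of its underside, z up. May be absent.
- pot_large_floor (a point): Centre of the inner floor of pot_large, the point to be measured.
- pot_medium_floor (a point): Centre of the inner floor of pot_medium, the point to be measured.
- pot_small_floor (a point): Centre of the inner floor of pot_small, the point to be measured.
- thermometer: White stick-shaped infrared thermometer, 0.16 kg, 132 mm tall, upright in the dock. Shaft 32 (x) by 30 mm (y) up to 122 mm, with a dark grip band at 92 to 120 mm; above it, from 122 to 132 mm, a wider cap, 38 by 38 mm. Low on the front (+x) a black snout, 22 mm in diameter, points forward and 45 degrees down. Origin: centre of the foot, z up along the shaft.
- lens (a point): The lens at the end of the thermometer's snout, at x = 36 mm, z = 34 mm of the thermometer. This frame's z axis is the line of sight (45 degrees down and forward when the thermometer is upright); its y is the thermometer's y.
- dock: Fixed grey dock: base 90 by 90 by 8 mm; back wall (inner face at x = -24 mm) and side walls (inner faces at y = -22 and 22 mm, ending at x = +15 mm), tops 48 mm above the worktop; in front a lip, top 14 mm above the worktop, inner face at x = +24 mm. Front open for the snout, which points along the dock's +x. Origin: centre of its underside.
- dock_seat (a point): Centre of the dock's floor, 8 mm above the worktop, where the centre of the thermometer's foot stands.
- crock: White utensil crock, 90 mm wide, 110 mm high, with wooden utensils up to 230 mm high; leave alone. It stands on the other side of the hob from the dock. Origin: centre of its underside.
- mill: Dark wooden pepper mill, 52 mm wide, 150 mm high, to the right (-y) of the hob; leave alone. Origin: centre of its underside.
- cleaner: Yellow cleaner bottle with red cap, 64 mm wide, 200 mm high, to the left (+y) of the hob; leave alone. Origin: centre of its underside.
Mind the look-alikes: they are no part of the job. Leave any purple look-alike of the pot_small alone.

How it is judged:
By the outcome, as a careful person would: the job done as asked, in the order asked, and still so for the second after the job is handed in, with the robot touching nothing.
Of pot_large, pot_medium, pot_small only 2 to 3 are there at a start; the rules pass over those that are not, and their reading is None.
At some moment in a run one of pot_large, pot_medium, pot_small may be knocked a few centimetres aside while the robot is not near it.
Once in a run the grip may slacken for a moment while it holds something.
It also fails if it takes over 210 s, if anything falls off the work surface, if the arm or the gripper's body presses on something with over 40 N, if the wrist force passes 120 N, or if a joint passes its speed limit or range.

## Robot

A 6-joint arm with a two-finger parallel gripper is mounted at the origin on the work surface. World frame = base frame: x ahead of the robot, y to its left, z up, the work surface at z = 0. Lengths are in m, angles in rad, forces in N, time in s.
With the tool pointing down it reaches from about 0.275 to 0.85 m from the base axis. Payload 19 kg.
Tool frame: the origin (TCP) lies at the very end of the fingers, on their centre line; the grasp point (between the pads) lies 19 mm behind it; z points along the fingers, y is the line along which they close (so a half turn about z gives the same grasp; the last joint's range is limited). The gripper opens to 85 mm and grips with 20 to 120 N. Pads are 22 mm wide; open, the fingers measure 114 mm over their backs; the gripper's body (76 mm by 85 mm) begins 54 mm behind the grasp point. The pads swing forward as they close: fully open they stand 13 mm farther back than shut.
Start: joints at [-1.31, 0.15, 1.437, -0, 1.554, -0.134], TCP at [0.221, -0.531, 0.231] pointing down, gripper open.
Joint ranges: [-2.8, 2.8], [-0.68, 2.1], [0.12, 2.68], [-1.39, 4.53], [0.16, 2.79], [-2.81, 2.81]. Speed limits (rad/s): [1.89, 1.89, 2.22, 3.01, 3.01, 3.01].

## Interface

Orientations are given as a rotation vector (axis times angle).
In Python, from bench import arm gives the robot as it stands. Calls block until the motion is done:
- arm.move_ptp(position, orientation): joint-space move of the TCP to a pose.
- arm.movel(position, orientation=None, v=0.15, f_stop=None): straight line of the TCP; orientation=None keeps the orientation; v is the mean speed in m/s. With f_stop (N) it stops when the force on the tool has changed by that much, and returns True; else False.
- arm.movej(angles): joint-space move.
- arm.move_gripper(opening, squeeze=None): finger opening in m; squeeze is the grip in N (None keeps the last); returns when the fingers have stopped.
- arm.pause(seconds).
- arm.inverse_kinematics(position, orientation): joint angles nearest the present ones, or None.
- arm.get_obs(): the state.
- arm.camera(name): name is "scene" or "top" or "wrist"; returns the picture (400x640x3 uint8, red, green, blue); there is no depth.
- arm.get_calibration(name): a dict with "camera_matrix" (3x3 intrinsics, pixels), "eye" and "attitude" of the camera in the world. Camera axes: x right, y down, z forward; pixel columns grow to the right and rows downward; lengths in m; the calibration is good to about 2 mm. A picture is of the moment at which its call begins: read the wrist's pose just before it. get_calibration takes no time and is no camera call; for the wrist camera it gives the pose at the moment of the call.
A pose or a line that the arm cannot do raises arm.MotionError and nothing moves.
- arm.sign_off(): hands the job in; it is judged then, once.
Trained networks look in the newest picture that a camera, given by its name, has taken for a name from the list of things; names that differ only in an ending like _2 or _b are one class to them, and where a whole thing is asked for, a point or a joint stands for the part that bears it (a point fixed in the world has none). Each returns a list of dicts, best first, with "confidence" (0 to 1); they miss things now and then, are a little off and sometimes report something else, mostly with a low value. They report only what shows in the picture. A call takes as long as a camera call. They do not tell look-alikes from the thing itself.
- arm.spot_in(camera, name): "xyz" ([x, y, z] in m, in the coordinates of the camera as it stood for that picture, good to about 4 mm: the middle of the surface that is visible of it).
- arm.pinpoint(camera, name): "xyz" ([x, y, z] in m, in the coordinates of the camera as it stood for that picture, good to about 4 mm: a listed point, or the origin of a listed thing).
The state is a dict: "clock": time; "joint_pos": joint angles; "qvel": joint speeds; "effort": joint torques, N m; "tcp_pos": TCP position; "ee_rot": TCP orientation; "ft_force": force on the tool from outside, world axes, zero at the start; "ft_torque": the same for the moment, N m; "gripper_width": finger opening in m; "grasp_force": force on a finger pad.
Only numpy, scipy, OpenCV 4.12 (cv2) and the standard library are available. Lean on these libraries where they do the work, as an engineer would, in place of code of your own. Each camera call takes 0.05 s, during which the arm holds its last target. There are 200 camera calls.

## Working session

There is one attempt and no reset: what is moved stays moved. The work goes in short steps, each a Python script; the robot and the scene stay as the last script left them, time stands still between calls to the robot, and variables do not carry over. Pictures are saved under pics/ and viewed, at most 14 in all, crops included, and the job is handed in when it is done.

```bash
ls; mkdir -p pics
python3 - <<'E'
from bench import arm
import cv2,numpy as np
np.set_printoptions(precision=4,suppress=True)
for c in ("scene","top"):
    im=arm.camera(c); cv2.imwrite(f"pics/{c}0.png",im[:,:,::-1])
    k=arm.get_calibration(c); print(c,k)
    K=np.array(k["attitude"]);print(K.shape)
    from scipy.spatial.transform import Rotation as R
    M=K if K.shape==(3,3) else R.from_rotvec(K).as_matrix()
    for n in ["hob","warm0","warm1","warm2","cook_mid","pot_large","pot_medium","pot_small","thermometer","lens","dock","dock_seat","crock","mill","cleaner"]:
        for d in arm.pinpoint(c,n)[:3]: print(n,round(d["confidence"],2),M@d["xyz"]+k["eye"])
print(arm.get_obs())
E
```

```text
pics
scene {'camera_matrix': array([[495.7622,   0.    , 312.0151],
       [  0.    , 495.7622, 206.4823],
       [  0.    ,   0.    ,   1.    ]]), 'eye': array([0.8561, 0.5468, 1.1998]), 'attitude': array([-0.8935, -2.7304,  0.7439])}
(3,)
hob 0.9 [0.5549 0.0072 0.0043]
warm0 0.96 [0.4677 0.0158 0.0017]
warm0 0.82 [ 0.485   0.2169 -0.0008]
warm0 0.59 [ 0.4497 -0.1828  0.0041]
warm1 0.96 [0.4677 0.0158 0.0017]
warm1 0.82 [ 0.485   0.2169 -0.0008]
warm1 0.59 [ 0.4497 -0.1828  0.0041]
warm2 0.96 [0.4677 0.0158 0.0017]
warm2 0.82 [ 0.485   0.2169 -0.0008]
warm2 0.59 [ 0.4497 -0.1828  0.0041]
cook_mid 0.86 [ 0.6464 -0.0027 -0.0001]
pot_large 0.62 [ 0.6615  0.1946 -0.0043]
pot_medium 0.87 [ 0.6238 -0.2004  0.0005]
pot_small 0.81 [ 0.6496 -0.0089  0.0004]
pot_small 0.62 [ 0.2092 -0.2787  0.0028]
thermometer 0.83 [0.4551 0.4131 0.0101]
lens 0.85 [0.4883 0.4156 0.0431]
dock 0.61 [0.4515 0.4171 0.0022]
dock 0.58 [ 0.6537 -0.0147  0.0107]
dock_seat 0.56 [0.4523 0.4125 0.0092]
crock 0.89 [ 0.4696 -0.4249 -0.0011]
mill 0.86 [ 0.6329 -0.421   0.0033]
mill 0.55 [0.4517 0.4127 0.0121]
cleaner 0.75 
[... 1014 characters left out ...]
0.44 [ 0.6292 -0.4153 -0.0021]
dock 0.83 [0.4502 0.4156 0.0034]
dock_seat 0.56 [0.4471 0.4152 0.0075]
crock 0.56 [ 0.464  -0.4238  0.0052]
crock 0.22 [0.448  0.411  0.0052]
cleaner 0.58 [ 0.6208  0.4348 -0.    ]
{'clock': 1.6, 'joint_pos': array([-1.31  ,  0.1505,  1.4374, -0.    ,  1.5538, -0.134 ]), 'qvel': array([ 0.002 , -0.0007, -0.0006,  0.0018,  0.0005,  0.0007]), 'effort': array([ -0.0003, -71.2789, -57.1047,  -0.0002,   0.0014,   0.    ]), 'tcp_pos': array([ 0.2211, -0.5307,  0.2313]), 'ee_rot': array([-3.0805, -0.6161,  0.    ]), 'ft_force': array([ 0.2704,  0.0348, -0.3033]), 'ft_torque': array([-0.0402, -0.0046,  0.0011]), 'grasp_force': 0.0, 'gripper_width': 0.08566223733615523}
```

View pics/top0.png

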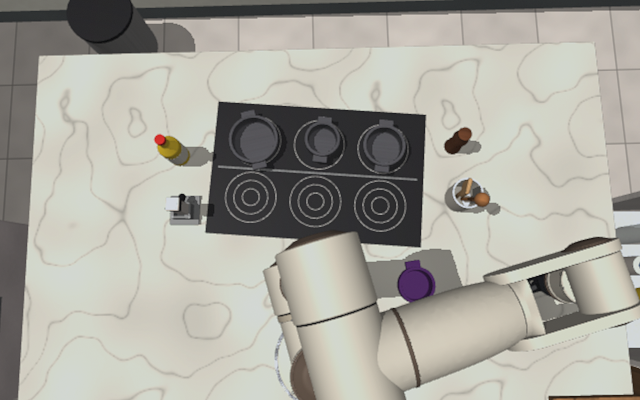

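View pics/scene0.png

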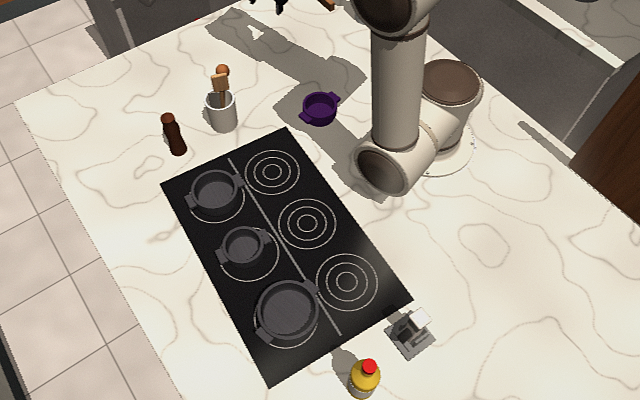

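The top view shows the three pots at about (257,140) large, (323,140) small and (383,147) medium. The purple look-alike is at (416,281), off the hob, and the dock is at (180,205). Next I'll refine the hob and pot poses by image fitting.

```bash
cat > h.py <<'E'
from bench import arm
import cv2,numpy as np
from scipy.spatial.transform import Rotation as R
from scipy.optimize import minimize
from scipy.ndimage import map_coordinates
np.set_printoptions(precision=4,suppress=True)
DIM=dict(pot_large=(.075,.05),pot_medium=(.064,.056),pot_small=(.054,.05))
def pic(c):
    k=arm.get_calibration(c); im=arm.camera(c)
    return dict(im=im,g=cv2.GaussianBlur(cv2.cvtColor(im,cv2.COLOR_RGB2GRAY).astype(np.float32),(0,0),.7),
        K=k["camera_matrix"],M=R.from_rotvec(k["attitude"]).as_matrix(),e=np.array(k["eye"]),name=c)
def proj(p,X):
    c=(np.asarray(X)-p["e"])@p["M"]; u=c@p["K"].T; return u[:,:2]/u[:,2:]
def samp(p,X):
    u=proj(p,X); return map_coordinates(p["g"],[u[:,1],u[:,0]],order=1,mode='nearest')
def look(p,n,k=3): # pinpoint in world, on picture p (the newest of that camera)
    return [(d["confidence"],p["M"]@d["xyz"]+p["e"]) for d in arm.pinpoint(p["name"],n)[:k]]
def circ(c,r,z,n=180):
    t=np.linspace(0,2*np.pi,n,endpoint=False); return np.c_[c[0]+r*np.cos(t),c[1]+r*np.sin(t),np.full(n,z)]
def rz(a): return np.array([[np.cos(a),-np.sin(a)],[np.sin(a),np.cos(a)]])
def down(yaw,pitch=0): # tool x ahead(yaw), y to right..., z down
    return (R.from_euler('z',yaw)*R.from_euler('y',pitch)*R.from_euler('x',np.pi)).as_rotvec()
def fit_hob(ps,x0):
    def cost(q):
        s=0; A=rz(q[2])
        for p in ps:
            v=[]
            for d in (-.005,.005):
                a=.21+d;b=.33+d; t=np.linspace(-.9,.9,120)
                L=np.r_[np.c_[0*t+a,t*b],np.c_[0*t-a,t*b],np.c_[t*a,0*t+b],np.c_[t*a,0*t-b]]
                v.append(samp(p,np.c_[L@A.T+q[:2],np.zeros(len(L))]))
            s-=np.clip(v[1]-v[0],-20,80).mean()
            for y in (-.2,0,.2):
                c=A@[-.09,y]+q[:2]; s-=2*(samp(p,circ(c,.0775,0))-.5*samp(p,circ(c,.071,0))-.5*samp(p,circ(c,.084,0))).mean()
        return s/len(ps)
    r=minimize(cost,x0,method='Nelder-Mead',options=dict(initial_simplex=np.array(x0)+np.r_[np.zeros((1,3)),np.diag([.006,.006,.02])],xatol=1e-4,fatol=1e-3)); return r.x,r.fun
E
python3 - <<'E'
from h import *
ps=[pic("top"),pic("scene")]
for s in (ps,ps[:1],ps[1:]): print(fit_hob(s,[.557,.007,-.087]))
q=fit_hob(ps,[.557,.007,-.087])[0]
# radial profiles about pot centres
P=dict(pot_large=(.659,.195),pot_medium=(.6245,-.199),pot_small=(.653,-.011))
for n,c in P.items():
    print(n,'hobframe',rz(q[2]).T@(np.array(c)-q[:2]))
    r0,h=DIM[n]
    for p in ps:
        print(p["name"],[int(samp(p,circ(c,r,h)).mean()) for r in np.arange(r0-.02,r0+.016,.002)])
vis=[cv2.resize(ps[0]["im"][90:190,210:430],None,fx=3.5,fy=3.5,interpolation=cv2.INTER_CUBIC)]
cv2.imwrite("pics/crop1.png",vis[0][:,:,::-1])
E
```

```text
(array([ 0.5576,  0.006 , -0.0925]), np.float64(-407.98095703125))
(array([ 0.5579,  0.0057, -0.0927]), np.float64(-343.672607421875))
(array([ 0.5574,  0.0061, -0.0923]), np.float64(-474.6299133300781))
pot_large hobframe [0.0835 0.1976]
top [64, 61, 59, 58, 59, 64, 69, 74, 75, 71, 65, 59, 56, 56, 55, 53, 51, 49]
scene [58, 54, 50, 49, 53, 59, 63, 65, 62, 57, 52, 49, 47, 47, 49, 51, 50, 48]
pot_medium hobframe [ 0.0855 -0.1979]
top [63, 59, 56, 55, 56, 61, 69, 75, 76, 71, 65, 60, 59, 58, 58, 58, 57, 58]
scene [53, 51, 50, 50, 54, 61, 68, 71, 69, 62, 53, 44, 39, 37, 38, 39, 40, 40]
pot_small hobframe [ 0.0966 -0.0081]
top [65, 61, 58, 57, 58, 63, 71, 77, 77, 72, 64, 58, 56, 56, 56, 56, 55, 54]
scene [56, 53, 49, 45, 46, 53, 64, 72, 72, 65, 53, 44, 41, 40, 38, 37, 36, 35]
```

View pics/crop1.png

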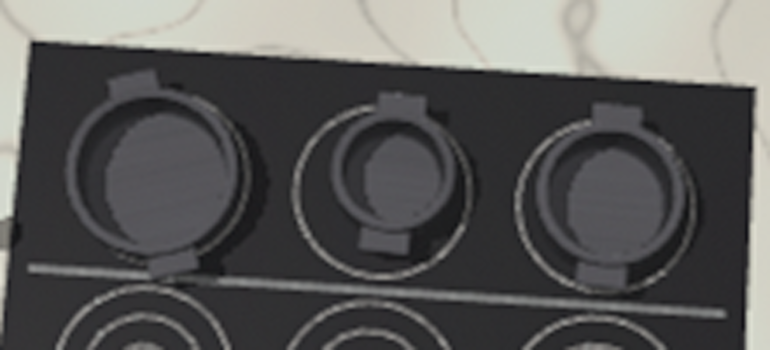

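```bash
cat >> h.py <<'E'
HOB=np.array([.5576,.006,-.0925]); A=rz(HOB[2])
W=lambda x,y: A@[x,y]+HOB[:2]
def fit_pot(ps,n,c0):
    r0,h=DIM[n]
    def cost(c): return -sum((samp(p,circ(c,r0-.0045,h))-.5*samp(p,circ(c,r0-.016,h))-.5*samp(p,circ(c,r0+.006,h))).mean() for p in ps)/len(ps)
    c0=np.array(c0); r=minimize(cost,c0,method='Nelder-Mead',options=dict(initial_simplex=c0+np.array([[0,0],[.008,0],[0,.008]]),xatol=1e-4,fatol=1e-3))
    th=np.linspace(-np.pi/2,np.pi/2,91)
    def lug(t): 
        a=np.array([t+d+k for d in (-.12,0,.12) for k in (0,np.pi)])
        X=np.c_[r.x[0]+(r0+.013)*np.cos(a),r.x[1]+(r0+.013)*np.sin(a),np.full(6,h-.008)]
        return sum(samp(p,X).mean() for p in ps)
    return r.x,-r.fun,np.degrees(th[np.argmax([lug(t) for t in th])])
def drag(n,c,goal,s):
    """grip the rim of pot n (centre c) on side s (hob y) and slide it to goal"""
    o=s*(DIM[n][0]-.0045)*A[:,1]; d=down(HOB[2]); z=DIM[n][1]-.029
    a=np.r_[c+o,z]; b=np.r_[goal+o,z]; up=[0,0,.10]
    arm.move_gripper(.045,60); arm.move_ptp(a+up,d); 
    if arm.movel(a,d,v=.08,f_stop=12): print("touch!",arm.get_obs()["tcp_pos"]); arm.movel(a+up); return
    arm.move_gripper(0,60); ob=arm.get_obs(); print("grip",ob["gripper_width"],ob["grasp_force"])
    arm.movel(b,d,v=.06); arm.pause(.3); ob=arm.get_obs(); print("end",ob["tcp_pos"]-b,ob["gripper_width"],ob["ft_force"],ob["clock"])
    arm.move_gripper(.045); arm.movel(b+up,v=.12)
E
python3 - <<'E'
from h import *
ps=[pic("top"),pic("scene")]
P=dict(pot_large=(.659,.195),pot_medium=(.6245,-.199),pot_small=(.653,-.011))
for n,c in P.items():
    for s in (ps,ps[:1],ps[1:]): print(n,*fit_pot(s,n,c))
for n,s,g in (("pot_large",1,W(-.09,.2)),("pot_medium",-1,W(-.09,-.2)),("pot_small",1,W(-.09,0))):
    c=fit_pot(ps,n,P[n])[0]; o=s*(DIM[n][0]-.0045)*A[:,1]
    print([arm.inverse_kinematics(np.r_[q+o,zz],down(HOB[2])) is not None for q in (c,g) for zz in (.02,.12)])
E
```

```text
pot_large [0.6596 0.199 ] 26.675518035888672 14.000000000000007
pot_large [0.6605 0.1986] 25.15797996520996 10.000000000000002
pot_large [0.6588 0.1994] 29.040334701538086 14.000000000000007
pot_medium [ 0.628  -0.1988] 28.734724044799805 -3.999999999999993
pot_medium [ 0.6291 -0.1996] 26.81631851196289 -3.999999999999993
pot_medium [ 0.6272 -0.1984] 31.934274673461914 -3.999999999999993
pot_small [ 0.6543 -0.0118] 25.690771102905273 -2.0000000000000027
pot_small [ 0.6555 -0.0125] 23.97860336303711 -3.999999999999993
pot_small [ 0.6532 -0.0109] 28.90079116821289 -2.0000000000000027
[True, True, True, True]
[True, True, True, True]
[True, True, True, True]
```

Run:
```python
from h import *
ps=[pic("top"),pic("scene")]
n="pot_medium"; c=fit_pot(ps,n,(.628,-.199))[0]; g=W(-.09,-.2)
drag(n,c,g,-1)
arm.move_ptp([.45,.02,.30],down(HOB[2]))
p=pic("scene"); cv2.imwrite("pics/s1.png",p["im"][:,:,::-1])
print(g,fit_pot([p],n,g), [ (m,fit_pot([p],m,x)) for m,x in (("pot_large",(.6596,.199)),("pot_small",(.6543,-.0118)))])
print(arm.get_obs()["clock"])
```

```text
grip 0.008789755822370947 58.44407100110402
end [ 0.0016 -0.0006  0.0013] 0.008606613773790133 [ 8.3908 -1.351   7.9999] 9.4333
[ 0.4495 -0.1848] (array([ 0.4505, -0.1874]), np.float64(25.373361587524414), np.float64(-13.999999999999995)) [('pot_large', (array([0.6589, 0.1995]), np.float64(31.749967575073242), np.float64(15.999999999999996))), ('pot_small', (array([ 0.6534, -0.0108]), np.float64(31.374631881713867), np.float64(-2.0000000000000027)))]
12.1083
```

View pics/s1.png

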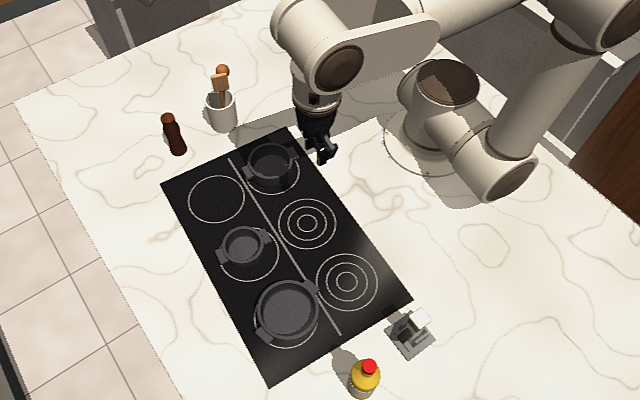

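The medium pot is on its zone, to within 3 mm, at about (270,163). The other two pots have not moved. Next are the large and small pots.

Run:
```python
from h import *
drag("pot_large",np.array([.6596,.199]),W(-.09,.2),1)
arm.move_ptp([.40,.05,.35],down(HOB[2]))
p=pic("scene"); c,f,l=fit_pot([p],"pot_small",(.6535,-.011)); print(c,f,l)
if np.hypot(*(c-[.6533,-.0109]))<.004 and f>15: drag("pot_small",c+[.0010,-.0008],W(-.09,0),1)
arm.move_ptp([.35,.30,.35],down(HOB[2]))
ps=[pic("scene"),pic("top")]; cv2.imwrite("pics/s2.png",ps[0]["im"][:,:,::-1]);cv2.imwrite("pics/t2.png",ps[1]["im"][:,:,::-1])
for n,y in (("pot_large",.2),("pot_small",0),("pot_medium",-.2)):
    g=W(-.09,y)
    for p in ps: c,f,l=fit_pot([p],n,g); print(n,p["name"],A.T@(c-g),f,l)
for p in ps:
  for n in ("thermometer","lens","dock_seat","dock"): print(p["name"],n,look(p,n,1))
print(arm.get_obs()["clock"])
```

```text
grip 0.010352969019367513 56.37183512561023
end [0.0008 0.0001 0.0007] 0.011036214230394144 [5.8575 0.7516 5.9326] 18.875
[ 0.6533 -0.0109] 30.748071670532227 -2.0000000000000027
grip 0.00969663623251299 58.92986328690313
end [ 0.0018 -0.0003  0.0013] 0.008937835956974055 [ 6.3977 -0.9493  8.127 ] 28.5333
pot_large scene [0.0039 0.0029] 26.236160278320312 12.000000000000004
pot_large top [0.005  0.0026] 23.162614822387695 -2.0000000000000027
pot_small scene [0.0014 0.0018] 31.50259780883789 -12.000000000000004
pot_small top [0.0033 0.0017] 23.05508041381836 -12.000000000000004
pot_medium scene [ 0.0006 -0.0022] 33.72129821777344 -3.999999999999993
pot_medium top [ 0.0016 -0.0038] 27.239084243774414 -12.000000000000004
scene thermometer [(0.62, array([0.4534, 0.4127, 0.0126]))]
scene lens [(0.64, array([0.4862, 0.4123, 0.0456]))]
scene dock_seat [(0.83, array([0.4513, 0.4131, 0.0089]))]
scene dock [(0.67, array([0.4486, 0.4151, 0.0019]))]
top thermometer [(0.3, array([ 0.4503, -0.186 , -0.0014]))]
top lens [(0.54, array([0.4662, 0.0134, 0.0037]))]
top dock_seat []
top dock [(0.57, array([0.4529, 0.4156, 0.002 ]))]
31.7667
```

View pics/s2.png

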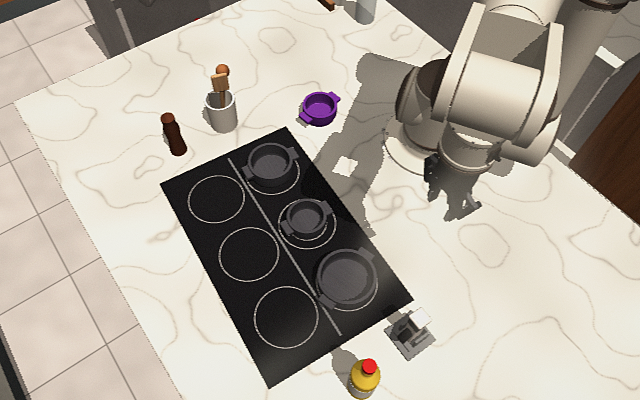

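All three pots stand on their warming zones, within 5 mm, at about (270,165), (307,218) and (347,277) in the image. Now the dock, seen from the wrist.

Run:
```python
from h import *
arm.move_gripper(.07)
arm.move_ptp([.43,.412,.32],down(0.0))
for i,(x,y) in enumerate(((.43,.412),(.38,.38))):
    if i: arm.movel([x,y,.32])
    p=pic("wrist"); cv2.imwrite(f"pics/w{i}.png",p["im"][:,:,::-1]); print(p["e"],p["M"][:,2])
    for n in ("thermometer","lens","dock_seat","dock"): print(n,look(p,n,2))
```

```text
[0.5026 0.4126 0.4615] [-0.282  -0.0006 -0.9594]
thermometer [(0.74, array([0.4508, 0.4141, 0.0049]))]
lens [(0.92, array([0.4862, 0.4127, 0.0418]))]
dock_seat [(0.68, array([0.4575, 0.4151, 0.005 ])), (0.33, array([ 0.6259,  0.4351, -0.0006]))]
dock [(0.66, array([ 0.4509,  0.4148, -0.0018]))]
[0.4526 0.3803 0.4627] [-0.2801  0.0009 -0.96  ]
thermometer [(0.9, array([0.4517, 0.4134, 0.0077])), (0.46, array([0.4752, 0.0159, 0.0006]))]
lens [(0.9, array([0.4867, 0.4119, 0.0395]))]
dock_seat [(0.8, array([0.452 , 0.4155, 0.0046]))]
dock []
```

View pics/w0.png

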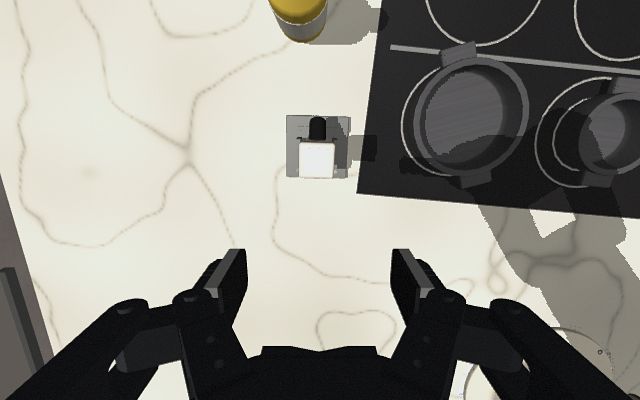

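Run:
```python
import cv2
from h import *
im=cv2.imread("pics/w0.png")[100:190,275:365]
cv2.imwrite("pics/c2.png",cv2.resize(im,None,fx=6,fy=6,interpolation=cv2.INTER_NEAREST))
# cap outline back-projected: where plane z=.14 maps, for centre guess and yaw
k=arm.get_calibration("wrist")
p=dict(K=k["camera_matrix"],M=R.from_rotvec(k["attitude"]).as_matrix(),e=np.array([0.5026,0.4126,0.4615]))
for z,(u,v) in [(.14,(299.5,140)),(.14,(334.5,140)),(.14,(299.5,178)),(.14,(334.5,178)),(.008,(286.5,115)),(.008,(350.5,115))]:
    d=p["M"]@np.linalg.inv(p["K"])@[u,v,1]; print(z,p["e"]+d*(z-p["e"][2])/d[2])
```

```text
0.14 [0.4751 0.4322 0.14  ]
0.14 [0.4751 0.3961 0.14  ]
0.14 [0.4353 0.4329 0.14  ]
0.14 [0.4353 0.3956 0.14  ]
0.008 [0.4987 0.458  0.008 ]
0.008 [0.4987 0.3672 0.008 ]
```

View pics/c2.png

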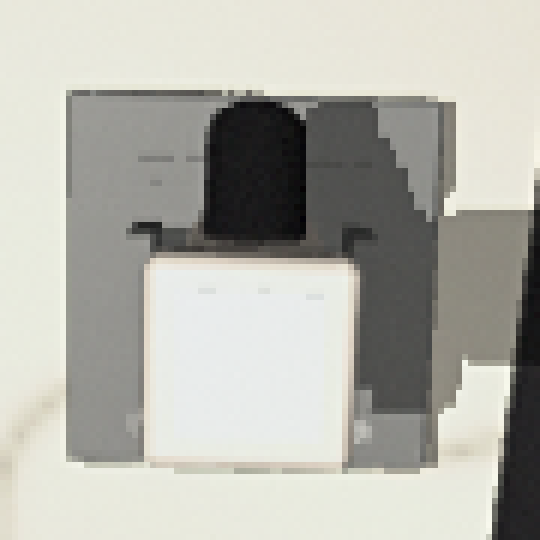

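```bash
cat >> h.py <<'E'
TH=np.array([.4525,.414]); TY=-.02
def grab():
    d=down(TY); arm.move_gripper(.065,80); arm.move_ptp(np.r_[TH,.20],d); hit=arm.movel(np.r_[TH,.095],v=.08,f_stop=10)
    if hit: print("touch",arm.get_obs()["tcp_pos"]); arm.movel(np.r_[TH,.2]); return
    arm.move_gripper(0,80); o=arm.get_obs(); print("grip",o["gripper_width"],o["grasp_force"],o["tcp_pos"])
    arm.movel(np.r_[TH,.26],v=.1); o=arm.get_obs(); print(o["gripper_width"],o["ft_force"],o["clock"])
def lens_in_tcp(p): # lens seen by wrist picture, in the thermometer-like frame at the TCP
    o=arm.get_obs(); Q=R.from_rotvec(o["ee_rot"]).as_matrix()@np.diag([1,-1,-1])
    return [(round(c,2),Q.T@(x-o["tcp_pos"])) for n in ("lens","thermometer") for c,x in look(p,n,1)]
def pose(target,l,yaw=0.,pitch=.24,D=.145):
    Q=(R.from_euler('z',yaw)*R.from_euler('y',pitch)).as_matrix()
    return np.asarray(target)-D*Q@np.array([1,0,-1])/2**.5-Q@l, down(yaw,pitch)
E
python3 - <<'E'
from h import *
grab()
p=pic("wrist"); cv2.imwrite("pics/w2.png",p["im"][:,:,::-1]); print(lens_in_tcp(p))
arm.pause(.3); p=pic("wrist"); print(lens_in_tcp(p))
ps=[pic("scene"),pic("top")]
for n,y in (("pot_large",.2),("pot_small",0),("pot_medium",-.2)):
    g=W(-.09,y)
    for p in ps: c,f,l=fit_pot([p],n,g); print(n,p["name"],c,A.T@(c-g),f)
    q,d=pose(np.r_[c,.01],[.036,0,-.053]); print(q,arm.inverse_kinematics(q,d))
E
```

```text
grip 0.03614022269558641 78.91987681388855 [0.4527 0.4141 0.0955]
0.03652989980150251 [ 0.8409 -0.3274 -0.9263] 38.3
[(0.74, array([ 0.0028,  0.0007, -0.0854]))]
[(0.59, array([ 0.0332, -0.001 , -0.0549])), (0.95, array([-0.0009, -0.0031, -0.0871]))]
pot_large scene [0.4902 0.2158] [0.0035 0.0027] 17.987686157226562
pot_large top [0.4924 0.2148] [0.0058 0.0019] 15.968039512634277
[0.3948 0.2148 0.194 ] [0.2788 0.0526 1.6393 0.0658 1.6806 1.8492]
pot_small scene [0.4698 0.0157] [0.0016 0.0016] 27.363889694213867
pot_small top [0.4719 0.0151] [0.0038 0.0011] 19.550569534301758
[0.3743 0.0151 0.194 ] [-0.1377 -0.0901  1.7793 -0.0329  1.6902  1.4331]
pot_medium scene [ 0.4499 -0.1871] [ 0.0006 -0.0022] 35.17808151245117
pot_medium top [ 0.4508 -0.1887] [ 0.0016 -0.0038] 27.481510162353516
[ 0.3532 -0.1887  0.194 ] [-0.5781 -0.0506  1.7425 -0.1307  1.6511  0.9954]
```

View pics/w2.png

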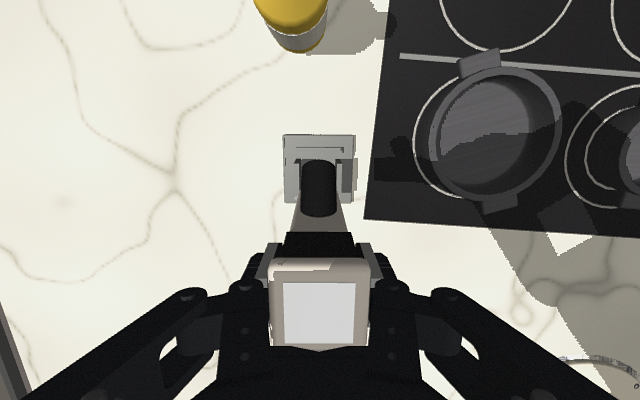

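Run:
```python
from h import *
l=np.array([.0355,-.0005,-.0535])
arm.move_ptp(*pose([.4913,.2153,.01],l)); arm.pause(.3)
p=pic("wrist"); print(lens_in_tcp(p)); 
for n in ("pot_large_floor","lens"): print(n,look(p,n,2))
arm.pause(4.7)
s=pic("scene"); cv2.imwrite("pics/s3.png",s["im"][:,:,::-1]); o=arm.get_obs(); print(o["gripper_width"],o["clock"])
for n,g in (("pot_small",(.4708,.0154)),("pot_medium",(.4504,-.188))): print(fit_pot([s],n,g))
```

```text
[(0.73, array([ 0.1028,  0.1972, -0.1764])), (0.58, array([ 0.0036, -0.0019, -0.0885]))]
pot_large_floor [(0.6, array([0.4939, 0.2178, 0.0135]))]
lens [(0.73, array([ 0.4522,  0.4136, -0.0014])), (0.7, array([0.4155, 0.2153, 0.1311]))]
0.036151461068864896 45.1667
(array([0.4708, 0.0155]), np.float64(17.718029022216797), np.float64(2.0000000000000027))
(array([ 0.4499, -0.1871]), np.float64(34.26531219482422), np.float64(-3.999999999999993))
```

View pics/s3.png

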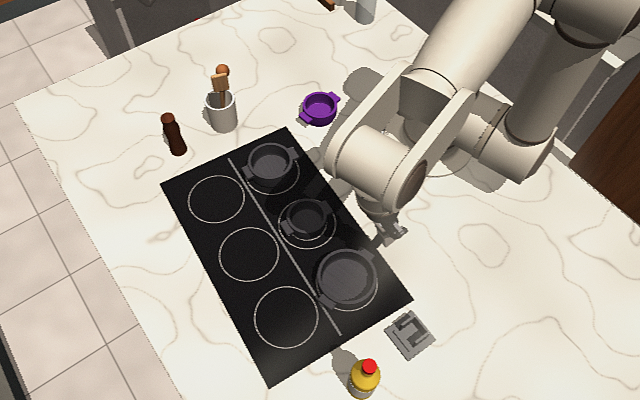

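The lens position agrees with the model to 2 mm, and the pots are unmoved. Next I measure the medium pot, the small pot and the bare glass.

Run:
```python
from h import *
l=np.array([.0355,-.0005,-.0535])
for n,t in (("pot_medium_floor",(.4504,-.188,.01)),("pot_small_floor",(.4708,.0154,.01)),("cook_mid",(*W(.09,0),0))):
    pos,d=pose(t,l); arm.move_ptp(pos,d); arm.pause(.3); p=pic("wrist")
    A0=look(p,n,2); L=look(p,"lens",2); th=lens_in_tcp(p)[-1:]; s=pic("scene")
    print(n,t,A0,"lens",pos+R.from_rotvec(d).as_matrix()@np.diag([1,-1,-1])@l,L,th)
    arm.pause(4.6); o=arm.get_obs(); print(o["gripper_width"],o["tcp_pos"]-pos,o["clock"])
    s=pic("scene"); cv2.imwrite(f"pics/m_{n}.png",s["im"][:,:,::-1])
    for m,g in (("pot_large",(.4913,.2153)),("pot_small",(.4708,.0154)),("pot_medium",(.4504,-.188))): c,f,_=fit_pot([s],m,g); print(m,c-g,f)
    if "small" in n: w=p
cv2.imwrite("pics/w4.png",w["im"][:,:,::-1])
```

```text
pot_medium_floor (0.4504, -0.188, 0.01) [(0.89, array([ 0.4513, -0.1887,  0.0098])), (0.74, array([ 0.4631, -0.4254,  0.0005]))] lens [ 0.3752 -0.188   0.134 ] [(0.91, array([ 0.376 , -0.1881,  0.1286]))] [(0.61, array([-0.0001, -0.0009, -0.0852]))]
0.03651602165500403 [-0.  0. -0.] 51.8667
pot_large [-0.0007  0.0006] 27.243181228637695
pot_small [-0.0013  0.0005] 32.326541900634766
pot_medium [-0.0004  0.0009] 35.61857986450195
pot_small_floor (0.4708, 0.0154, 0.01) [(0.93, array([ 0.2125, -0.2705,  0.007 ])), (0.87, array([0.4746, 0.0132, 0.0108]))] lens [0.3956 0.0154 0.134 ] [(0.73, array([0.3905, 0.0153, 0.1349]))] [(0.83, array([ 0.0027, -0.0016, -0.0865]))]
0.03609183947359366 [-0.  0.  0.] 57.95
pot_large [-0.0007  0.0006] 26.8944091796875
pot_small [-0.0013  0.0005] 31.844449996948242
pot_medium [0.     0.0005] 19.1047306060791
cook_mid (np.float64(0.647215243207015), np.float64(-0.002313133280993548), 0) [(0.69, array([ 0.6527, -0.0045, -0.0015])), (0.57, array([ 0.4493, -0.1869,  0.0109]))] lens [ 0.572  -0.0023  0.124 ] [(0.68, array([ 0.5709, -0.0025,  0.1248])), (0.4, array([ 0.5291, -0.0046,  0.0996]))] [(0.87, array([-0.001 ,  0.0011, -0.0865]))]
0.036162702920102645 [-0. -0. -0.] 63.9417
pot_large [-0.0007  0.0006] 26.73769760131836
pot_small [-0.0012  0.0004] 30.829025268554688
pot_medium [-0.0011 -0.0009] 4.13414192199707
```

View pics/m_cook_mid.png

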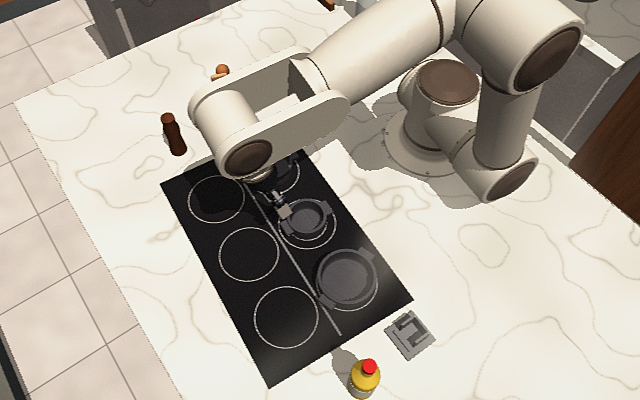

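Measurements are done and the grip has stayed steady. Now I return the thermometer to its dock.

Run:
```python
from h import *
d=down(TY)
o=arm.get_obs(); arm.movel(o["tcp_pos"]+[-.06,0,.08],v=.15)
arm.move_ptp([.40,.20,.28],d); arm.move_ptp(np.r_[TH,.26],d); arm.pause(.3)
p=pic("wrist"); print(lens_in_tcp(p)); cv2.imwrite("pics/w5.png",p["im"][:,:,::-1])
old=cv2.imread("pics/w2.png"); new=p["im"][:,:,::-1].copy()
r=cv2.matchTemplate(new,old[205:345,262:376],cv2.TM_SQDIFF); print(cv2.minMaxLoc(r)[2],"was (262,205)", np.abs(old[155:350,260:380].astype(int)-new[155:350,260:380]).mean())
print("down",arm.movel(np.r_[TH,.12],v=.08,f_stop=10),arm.get_obs()["tcp_pos"])
```

```text
[(0.86, array([ 0.0351, -0.0009, -0.052 ])), (0.65, array([ 0.0033, -0.005 , -0.091 ]))]
(262, 205) was (262,205) 2.9161965811965813
down False [0.4526 0.4141 0.1204]
```

View pics/w5.png

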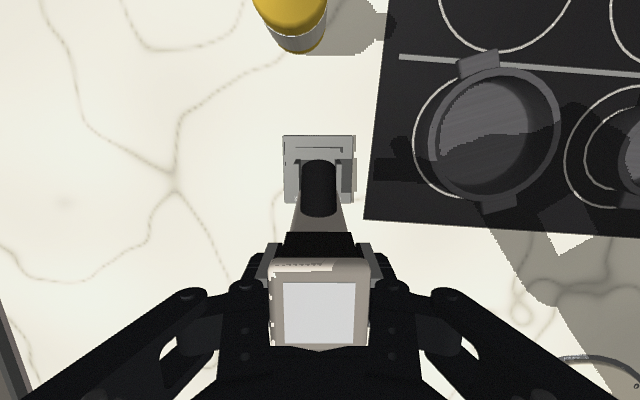

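The grip is unchanged, with the same picture as after lifting. I'll lower it the rest of the way, release and retreat.

Run:
```python
from h import *
print("down",arm.movel(np.r_[TH,.0945],v=.04,f_stop=8),arm.get_obs()["tcp_pos"],arm.get_obs()["ft_force"])
arm.move_gripper(.06); arm.movel(np.r_[TH,.24],v=.1)
arm.move_ptp([.35,.25,.35],down(0)); arm.pause(.3)
ps=[pic("scene"),pic("top")]; cv2.imwrite("pics/s6.png",ps[0]["im"][:,:,::-1])
for n,y in (("pot_large",.2),("pot_small",0),("pot_medium",-.2)):
    g=W(-.09,y)
    for p in ps: c,f,l=fit_pot([p],n,g); print(n,p["name"],A.T@(c-g),f)
print([look(ps[0],n,1) for n in ("thermometer","lens","mill","crock","cleaner")],arm.get_obs()["clock"])
```

```text
down True [0.4523 0.4139 0.0955] [-0.4284  0.6451  7.2171]
pot_large scene [0.0039 0.0029] 25.978431701660156
pot_large top [0.005  0.0026] 22.896804809570312
pot_small scene [0.0014 0.0018] 30.60677719116211
pot_small top [0.0033 0.0017] 22.729228973388672
pot_medium scene [ 0.0006 -0.0022] 34.07594680786133
pot_medium top [ 0.0015 -0.0037] 27.294401168823242
[[(0.78, array([0.453 , 0.4126, 0.0089]))], [(0.72, array([0.488 , 0.4158, 0.0445]))], [(0.91, array([ 0.636 , -0.4185, -0.0003]))], [(0.92, array([ 0.4679, -0.4272, -0.0012]))], [(0.68, array([0.6226, 0.4294, 0.0001]))]] 73.025
```

View pics/s6.png

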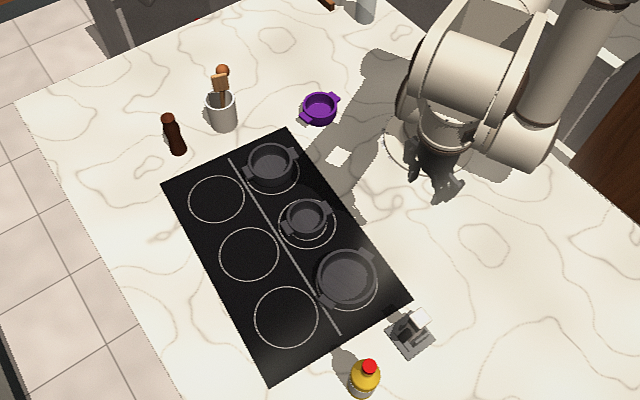

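```bash
python3 -c "
from bench import arm
print(arm.sign_off())"
```

```text
the job is handed in; nothing more can be done
None
```

The job is handed in. All three pots are on their warming zones, within about 6 mm of centre, and the four readings were taken in order: large, medium, small, then bare glass. The thermometer is back upright in its dock, and the crock, mill and bottle were not touched.

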